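Refit the hotplate's dial ring and press-in knob

TASK

Put the control of the tabletop hotplate back together: hang the loose metal ring plate over the upright spindle by its hole so that it lies flat on the hotplate round the collar, then turn the loose knob so that its D-shaped hole matches the flat of the spindle and push it fully onto the spindle. Press the knob down against the spindle's spring as far as it goes and finish while the gripper is still holding it down there: do not let go. Leave the kitchen timer, the ramekin and the food tin where they stand.

Things in the scene. Friction and masses are not known exactly. Their poses are not given: they have to be found in the camera images.
- hotplate: Low steel tabletop hotplate, fixed to the table, 320 (x) x 240 (y) x 60 mm, origin under its centre. Round dark plate of radius 80 mm (flange 92 mm), 75 mm above the table, centred at x = +50 mm. The control spindle stands at x = -105, y = 0 on its flat top (60 mm above the table), which is the end near the robot.
- collar: Round brass collar fixed on the hotplate's top round the spindle, radius 13 mm, 12 mm high, top edge chamfered 2 mm; origin on the axis at the hotplate's top face (60 mm above the table), z up. Turned with the spindle: +x points to the spindle's flat, marked by a small dark index line on the collar's top on that side.
- spindle_tip (a point): Centre of the top end of the upright steel D-spindle, 43 mm above the hotplate's top face while not pressed (103 mm above the table). The spindle is 16 mm in diameter with one flat cut 2 mm from the axis; the flat's face looks to this frame's +x. Its top edge has a 1.2 mm chamfer. z points up. The spindle cannot turn.
- spindle (a joint): How far the spindle is pressed down: 0 m free, 0.008 m at its stop. The spring needs 4 N to start moving and 10 N at the stop.
- ring_plate: Flat aluminium ring plate (dial ring) with black tick marks, lying on the table: outer diameter 56 mm, hole diameter 30 mm, 12 mm thick, 60 g. Origin at the centre of its underside, z up. Its yaw does not matter.
- knob: Black knob lying hole down, 44 mm high. Origin: centre of its underside. Skirt radius 24 mm up to z = 20 mm; on it a bar grip along x (16 mm wide in y, x -22 to 22, z 20 to 44 mm), tapered pointer nose at +x, white line on top there. D-hole from below: 18 mm deep and wide, flat 2.8 mm from the axis on the +x side, 2 mm chamfer. Fits when the nose points where the spindle's flat looks.
- knob_nose (a point): Point of the knob's nose: x = 30 mm, z = 32 mm in the knob's frame; same axes. When the knob is fully on, its hole's end rests on the spindle's tip: its underside is 18 mm below the tip, 85 mm above the table unpressed and 77 mm fully pressed, clear of ring and collar.
- timer: Red kitchen timer, 67 mm in diameter, 54 mm high, a bystander. Origin under its centre.
- ramekin: Small cream ramekin, 66 mm in diameter, 38 mm high, a bystander. Origin under its centre.
- tin: Low food tin, 75 mm in diameter, 58 mm high, a bystander. Origin under its centre.
Not all that is in view belongs to the job. Several things look just like the knob: the one meant starts farthest to the robot's right. There is more than one size of the ring_plate; the job needs the smaller.

How it is judged (in metres and radians):
On the way, in this order (a step that is already met when the one before it is completed fails the run):
1. the ring plate lies flat on the hotplate round the collar (horizontal distance between ring_plate and collar below 0.005 m and z of ring_plate in the frame of collar below 0.003 m and angle between ring_plate's own z axis and vertical below 0.1 rad), for 0.2 s.
2. the knob sits fully on the spindle, nose on the side of the flat (horizontal distance between knob and spindle_tip below 0.004 m and z of knob in the frame of spindle_tip below -0.016 m and angle between knob's own z axis and vertical below 0.12 rad and angle between the x axis of knob and the x axis of spindle_tip, either way round below 0.4 rad and x of knob_nose in the frame of spindle_tip above 0.02 m), for 0.1 s.
At the end, for the whole second after the job is handed in: Through the last second: ring flat on the hotplate (5 mm off axis, 3 mm up, 0.1 rad at most); knob on the spindle (4 mm off axis at most, 16 mm deep or more, tilt under 0.12 rad, nose within 0.4 rad of the flat); spindle pressed in over 6 of 8 mm; fingers on knob over 2 N (all of step 1 and all of step 2 and value of joint spindle above 0.006 m and contact force between knob and the fingers above 2 N); the arm keeps its last pose, push and grip.
It fails at once if the timer is moved more than 25 mm or tipped over (distance of timer from where it was at the start of the episode above 0.025 m or angle between timer's own z axis and vertical above 0.5 rad).
It fails at once if the ramekin is moved more than 25 mm or tipped over (distance of ramekin from where it was at the start of the episode above 0.025 m or angle between ramekin's own z axis and vertical above 0.5 rad).
It fails at once if the tin is moved more than 25 mm or tipped over (distance of tin from where it was at the start of the episode above 0.025 m or angle between tin's own z axis and vertical above 0.5 rad).
It also fails if it takes over 58 s, if anything falls off the work surface, if the arm or the gripper's body presses on something with over 40 N, if the wrist force passes 120 N, or if a joint passes its speed limit or range.

ROBOT

A 7-joint arm with a two-finger parallel gripper is mounted at the origin on a cart in front of the work surface, level with it; the furniture and walls round the work are solid. World frame = base frame: x ahead of the robot, y to its left, z up, the work surface at z = 0. Lengths are in mm, angles in rad, forces in N, time in s.
With the tool pointing down it reaches from about 400 to 875 mm from the base axis. Payload 4.4 kg.
Tool frame: the origin (TCP) lies where the fingers leave the gripper's body, on its centre line; the fingertips stand 73 mm ahead of it and the grasp point (between the pads) lies 54 mm ahead of it; z points along the fingers, y is the line along which they close (so a half turn about z gives the same grasp; the last joint's range is limited). The gripper opens to 85 mm and grips with 20 to 120 N. Pads are 22 mm wide; open, the fingers measure 114 mm over their backs; the gripper's body (76 mm by 85 mm) begins 54 mm behind the grasp point. The pads swing forward as they close: fully open they stand 13 mm farther back than shut.
Start: joints at [-1.407, 0.628, 0.038, 1.517, -0.027, 0.996, -0.02], TCP at [148.036, 632.932, 303.913] pointing down, gripper open.
Joint ranges: [-3.06, 3.06], [-0.37, 2.12], [-1.25, 1.32], [0.18, 2.47], [-1.1, 4.24], [0.23, 1.98], [-2.94, 2.94]. Speed limits (rad/s): [2.57, 2.57, 3.14, 3.14, 3.14, 3.14, 3.14].

INTERFACE

Orientations are given as [roll, pitch, yaw] about the fixed x, y, z axes, in that order (R = Rz(yaw) Ry(pitch) Rx(roll)).
In Python, from cell import ctrl gives the robot as it stands.
- The arm moves only by the tool send_rows, never from a script. Its argument "rows" is a list that holds one entry, the list of rows, each a list of 6 numbers: the shift along the tool's x, y, z in cm, then the turn, a rotation vector about the tool's x, y, z in rad. In form: [[[tx, ty, tz, wx, wy, wz], ...]]. A call has 1 to 10 rows; each row is the pose to reach, as a shift and turn from the pose commanded when the call began, along the tool's axes at that moment; what a row does not reach only later rows make up. A row lasts 1/10 s, in which the tool goes at most 50 mm and 8.59 degrees, less where a joint would pass 70% of its speed; a pose out of reach is approached as far as the arm can. A call with a gripper value outside its range is refused whole. "grip" is the closure in counts, from 0 (fully open) to 255 (shut), set as the call begins (left out, the last holds). The fingers move at their own pace and stop on an object; the grip force is fixed at half the most. Time passes only in rows, so rows that repeat a pose let the fingers close. It gives the time, the measured TCP pose, the force, the opening and the grip force at its end, in the units of the state.
- ctrl.read_state(): the state, without advancing time (a new reading comes with each control period).
- ctrl.get_image(name): name is "scene" or "top" or "wrist"; returns a dict with "pixels" (420x560x3 uint8, red, green, blue), "fx", "fy", "cx", "cy" (pixels), "D" ([k1, k2, p1, p2, k3] as OpenCV has them; the pictures are not rectified), "extrinsics" (4x4, takes a point from camera to world coordinates); the wrist camera has in their place "mount" (4x4, takes a point from camera to tool coordinates, whose origin is the TCP and whose axes are the flange's). Camera axes: x right, y up, looking along -z (the intrinsics and any distortion apply to the point x, -y, -z); pixel columns grow to the right and rows downward; lengths in mm; the calibration is good to about 2 mm. A picture is of the moment at which its call begins: read the wrist's pose just before it. There is no depth.
- ctrl.finish_job(): hands the job in; it is judged then, once.
The state is a dict: "clock": time; "qpos": joint angles; "qd": joint speeds; "tau": joint torques, N m; "eef_pos": TCP position; "tool_rot": TCP orientation; "force": force on the tool from outside, world axes, zero at the start; "torque": the same for the moment, N m; "width": finger opening in mm; "gripper_force": force on a finger pad.
Only numpy, scipy, OpenCV 4.12 (cv2) and the standard library are available. Lean on these libraries where they do the work, as an engineer would, in place of code of your own. Each camera call takes 0.05 s, during which the arm holds its last target. There are 200 camera calls.

## Working session

There is one attempt and no reset: what is moved stays moved. The work goes in short steps, Python scripts to look and compute and a tool call to move; the robot and the scene stay as the last step left them, time stands still between calls to the robot, and variables do not carry over. Pictures are saved under pics/ and viewed, at most 10 in all, crops included, and the job is handed in when it is done.

Besides the shell and the picture viewer there is one more tool, called after "Call:" in YAML: its name, and indented under it one key for each argument. send_rows: Moves the arm, as the interface text tells. Its arguments: {"type":"object","properties":{"rows":{"type":"array","items":{"type":"array","items":{"type":"array","items":{"type":"number"}}}},"grip":{"type":"number"}},"required":["rows"]}

```bash
mkdir -p pics
cat > h.py <<'E'
import numpy as np, cv2
from scipy.spatial.transform import Rotation as R
from cell import ctrl
def shot(name,fn):
    s=ctrl.read_state(); im=ctrl.get_image(name)
    cv2.imwrite('pics/'+fn+'.png',im['pixels'][:,:,::-1])
    if name=='wrist':
        T=np.eye(4);T[:3,:3]=R.from_euler('xyz',s['tool_rot']).as_matrix();T[:3,3]=s['eef_pos'];E=T@im['mount']
    else: E=im['extrinsics']
    np.savez('pics/'+fn+'.npz',E=E,K=[im['fx'],im['fy'],im['cx'],im['cy']],D=im['D'])
    return im
def w(fn,u,v,z):
    d=np.load('pics/'+fn+'.npz');fx,fy,cx,cy=d['K'];K=np.array([[fx,0,cx],[0,fy,cy],[0,0,1]])
    p=cv2.undistortPoints(np.array([[[u,v]]],float),K,d['D'])[0,0]
    E=d['E'];r=E[:3,:3]@np.array([p[0],-p[1],-1]);o=E[:3,3]
    return (o+r*(z-o[2])/r[2]).round(1)
E
python3 - <<'E'
from h import *
print(ctrl.read_state())
for n in('top','scene'):
    shot(n,n+'0'); d=np.load('pics/'+n+'0.npz');print(d['E'].round(3),d['K'],d['D'])
    im=cv2.imread('pics/'+n+'0.png');cv2.imwrite('pics/'+n+'0b.png',cv2.resize(im,(800,600),interpolation=cv2.INTER_CUBIC))
E
```

```text
{'clock': 0.0, 'qpos': array([-1.4068022 ,  0.62934602,  0.03842066,  1.5183847 , -0.02700695,
        0.99629402, -0.0200216 ]), 'qd': array([-3.93839263e-04, -1.12633157e-03,  3.41992056e-04, -1.37568090e-03,
       -8.31291717e-04,  5.31065739e-04,  3.54868408e-05]), 'tau': array([-5.01389786e-04, -5.63403547e+01,  1.22601572e+00, -1.93440610e+01,
        1.09608166e-02,  1.06366063e-02, -8.04830592e-06]), 'eef_pos': array([147.90004253, 632.44209586, 302.98329701]), 'tool_rot': array([-3.13967782e+00,  7.34561754e-06,  2.91179000e+00]), 'force': array([ 0.6324863 , -0.82492935, -0.17330138]), 'torque': array([ 0.00135938, -0.00944148, -0.03497168]), 'gripper_force': 0.0, 'width': 85.5619005148559}
[[-2.400000e-02  9.860000e-01 -1.640000e-01  2.910470e+02]
 [-1.000000e+00 -2.600000e-02 -6.000000e-03 -8.072200e+01]
 [-1.000000e-02  1.640000e-01  9.860000e-01  1.518821e+03]
 [ 0.000000e+00  0.000000e+00  0.000000e+00  1.000000e+00]] [498.41305789 498.41305789 275.50916047 216.36036945] [-0.06742359  0.          0.          0.          0.        ]
[[ 8.22000e-01  4.20000e-01 -3.84000e-01  1.52063e+02]
 [-5.69000e-01  6.10000e-01 -5.51000e-01 -6.29740e+02]
 [ 3.00000e-03  6.72000e-01  7.41000e-01  7.90003e+02]
 [ 0.00000e+00  0.00000e+00  0.00000e+00  1.00000e+00]] [402.42653434 402.42653434 282.88934034 215.25455438] [0.0057449 0.        0.        0.        0.       ]
```

View pics/top0b.png

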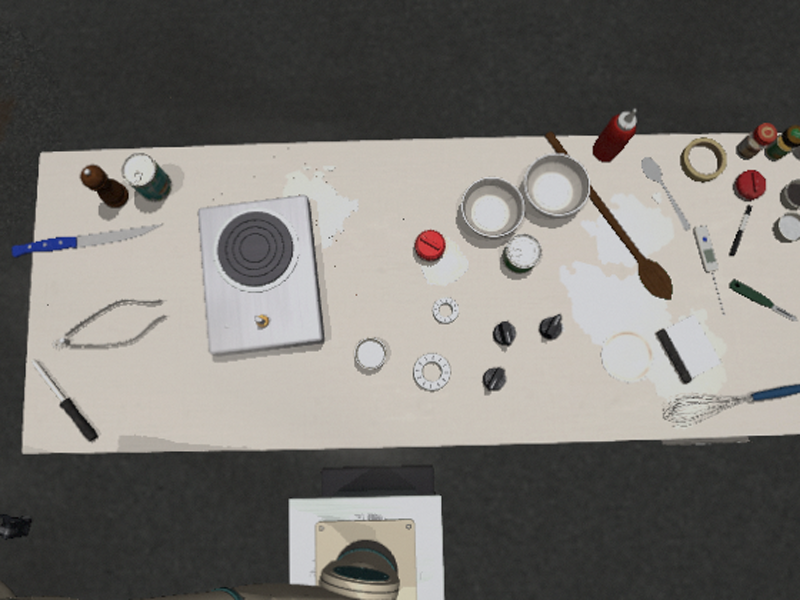

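View pics/scene0b.png

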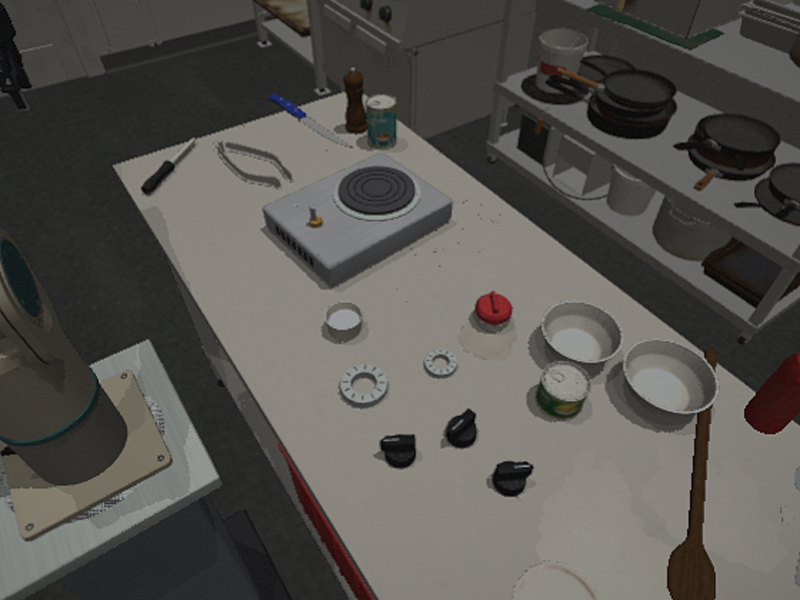

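Knob candidates in the top view (800x600): (504,333), (551,326) and (494,379). The one farthest right, (551,326), fits. Of the rings, (446,310) is smaller than (432,372). The spindle is at about (262,321). I'll confirm these in one enlarged crop.

Run:
```python
from h import *
im=cv2.imread('pics/top0.png')
a=im[205:275,290:400]; b=im[208:243,163:218]
sc=cv2.imread('pics/scene0.png'); c=sc[135:170,200:255]
A=cv2.resize(a,(770,490),interpolation=cv2.INTER_CUBIC)[:350]
B=cv2.resize(b,(385,245),interpolation=cv2.INTER_CUBIC);C=cv2.resize(c,(385,245),interpolation=cv2.INTER_CUBIC)
cv2.imwrite('pics/c1.png',np.vstack([A,np.hstack([B,C])]))
s=.7
for n,u,v,z in[('knobR',551,323,40),('knobR base',551,328,10),('knob2',504,333,20),('knob3',494,379,20),('ringS',446,310,12),('ringL',432,372,12),('sp',262,321,75),('timer',430,245,40),('ram',370,354,38),('tin',522,252,58)]: print(n,w('top0',u*s,v*s,z))
for n,u,v,z in[('knobR',513,480,20),('ringS',440,362,12),('sp',315,221,72)]: print(n,w('scene0',u*s,v*s,z))
```

```text
knobR [ 498.4 -401.3   40. ]
knobR base [ 491.8 -407.1   10. ]
knob2 [ 482.4 -304.3   20. ]
knob3 [ 385.6 -278.5   20. ]
ringS [ 536.3 -183.5   12. ]
ringL [ 404.3 -149.2   12. ]
sp [513.  199.8  75. ]
timer [ 673.4 -152.6   40. ]
ram [443.2 -19.9  38. ]
tin [ 648.6 -345.3   58. ]
knobR [ 490.7 -416.5   20. ]
ringS [ 535.1 -186.6   12. ]
sp [511.3 190.9  72. ]
```

View pics/c1.png

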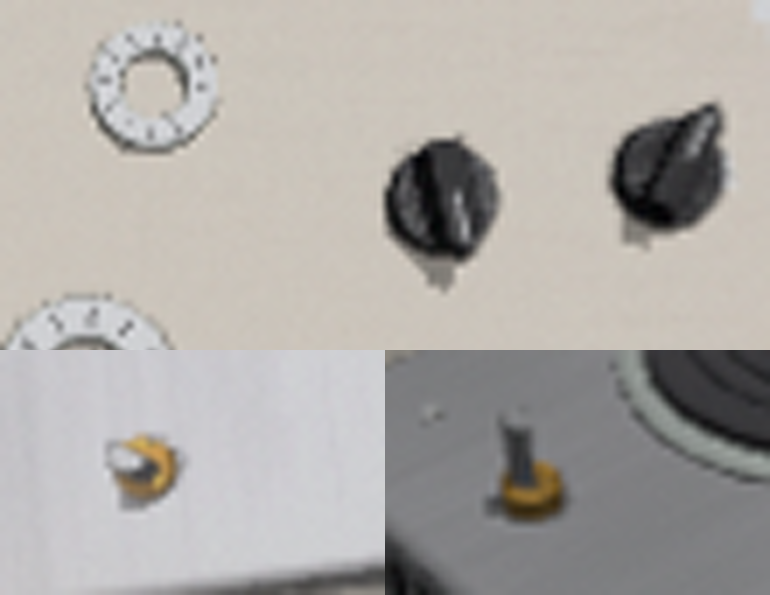

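The crop shows the small ring at (153,85), the middle knob at (440,200) and the wanted rightmost knob at (670,170), with its nose pointing up and to the right. The D-spindle stands on its brass collar in the lower panels. Next I'll fly near the spindle for a wrist look.

```bash
cat >> h.py <<'E'
def to(x,y,z,yaw=None):
    s=ctrl.read_state();M=R.from_euler('xyz',s['tool_rot']);p=s['eef_pos']
    yaw=s['tool_rot'][2] if yaw is None else yaw
    t=M.inv().apply(np.array([x,y,z])-p)/10; r=(M.inv()*R.from_euler('xyz',[np.pi,0,yaw])).as_rotvec()
    print('rows',t.round(2),r.round(3),'pos',p.round(1),'rot',s['tool_rot'].round(3))
E
python3 - <<'E'
from h import *
print(ctrl.get_image('wrist')['mount'].round(2))
to(430,190,303)
E
```

```text
[[  0.     0.95   0.32  81.66]
 [  1.    -0.     0.    -1.  ]
 [  0.     0.32  -0.95 -69.88]
 [  0.     0.     0.     1.  ]]
rows [-37.54 -36.67   0.08] [-0.001  0.    -0.   ] pos [147.9 632.6 303.2] rot [-3.14   0.     2.912]
```

Run:
```python
from h import *
to(513,195,303,3.1416)
```

```text
rows [-45.51 -34.29   0.07] [-0.001 -0.    -0.23 ] pos [147.9 632.6 303.2] rot [-3.14   0.     2.912]
```

Call:
send_rows:
  rows:
    - [[-45.5,-34.3,0,0,0,-0.23],[-45.5,-34.3,0,0,0,-0.23],[-45.5,-34.3,0,0,0,-0.23],[-45.5,-34.3,0,0,0,-0.23],[-45.5,-34.3,0,0,0,-0.23],[-45.5,-34.3,0,0,0,-0.23],[-45.5,-34.3,0,0,0,-0.23],[-45.5,-34.3,0,0,0,-0.23],[-45.5,-34.3,0,0,0,-0.23],[-45.5,-34.3,0,0,0,-0.23]]

```text
clock: 1.15
eef_pos: [469.2, 247.2, 303.9]
tool_rot: [3.142, -0.0, -3.141]
force: [0.6, -0.1, 0.6]
width: 85.5
gripper_force: 0.0
```

Call:
send_rows:
  rows:
    - [[-7,-5.5,0,0,0,0],[-7,-5.5,0,0,0,0],[-7,-5.5,0,0,0,0],[-7,-5.5,0,0,0,0]]

```text
clock: 1.55
eef_pos: [538.4, 193.1, 303.4]
tool_rot: [-3.141, -0.001, 3.139]
force: [-0.8, 1.3, 0.6]
width: 85.3
gripper_force: 0.0
```

Run:
```python
from h import *
shot('wrist','w1'); im=cv2.imread('pics/w1.png');cv2.imwrite('pics/w1b.png',cv2.resize(im,(800,600),interpolation=cv2.INTER_CUBIC))
d=np.load('pics/w1.npz');print(d['K'],d['D'],d['E'].round(2))
```

```text
[294.91885953 294.91885953 278.14191546 213.80395511] [0.00745852 0.         0.         0.         0.        ] [[ 0.0000e+00 -9.5000e-01 -3.2000e-01  4.5662e+02]
 [ 1.0000e+00  0.0000e+00  0.0000e+00  1.9232e+02]
 [-0.0000e+00 -3.2000e-01  9.5000e-01  3.7336e+02]
 [ 0.0000e+00  0.0000e+00  0.0000e+00  1.0000e+00]]
```

View pics/w1b.png

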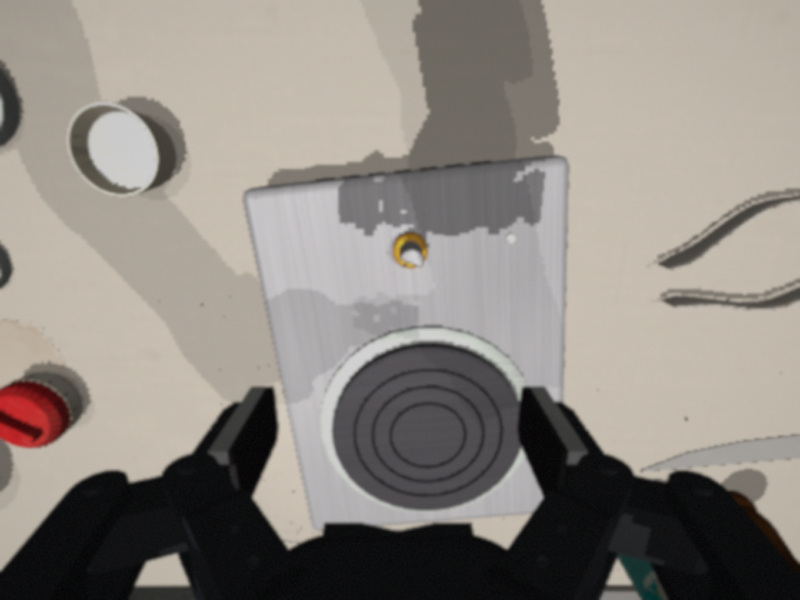

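The wrist view shows the spindle and collar at (410,250) and the burner at (428,430). I'll take a closer crop to find the flat.

Run:
```python
from h import *
im=cv2.imread('pics/w1.png')[155:197,259:315];cv2.imwrite('pics/c2.png',cv2.resize(im,(784,588),interpolation=cv2.INTER_CUBIC))
```

```text
(no output)
```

View pics/c2.png

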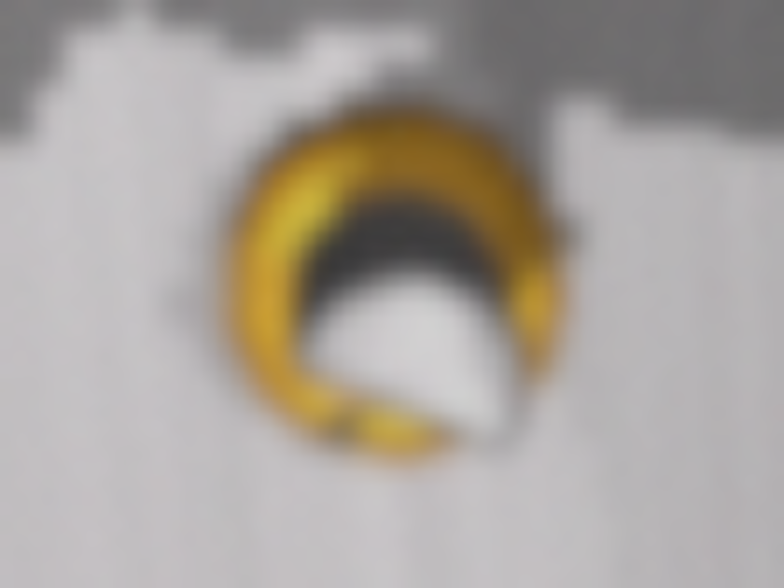

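The flat's edge runs from (310,365) to (500,440) and the index line is at (340,430), so the flat looks to about -21° (mostly +x, a little right).

Run:
```python
from h import *
f=lambda u,v,z: w('w1',259+(u+.5)/14-.5,155+(v+.5)/14-.5,z)
c=f(393,290,71);i=f(340,430,72);a=f(310,365,103);b=f(500,440,103)
print(c,f(412,376,102),i,np.degrees(np.arctan2(*(i-c)[1::-1])),a,b,np.degrees(np.arctan2(*(b-a)[1::-1]))-90)
print('L,R',f(225,290,70),f(562,290,70),f(393,465,71))
for n,u,v in[('c1',248,192),('c2',566,158),('far',318,526)]: print(n,w('w1',u*.7,v*.7,60))
print('burner',w('w1',428*.7,427*.7,75))
to(534,-186,250,3.1416)
```

```text
[515.6 200.6  71. ] [515.3 201.1 102. ] [525.9 196.7  72. ] -20.73870914752233 [514.3 194.3 103. ] [519.5 207.  103. ] -22.26658827331255
L,R [515.7 188.2  70. ] [515.8 213.2  70. ] [528.8 200.7  71. ]
c1 [475.2  84.6  60. ]
c2 [452.6 310.1  60. ]
far [781.6 116.1  60. ]
burner [662.2 216.9  75. ]
rows [  0.36 -38.05   5.33] [ 0.    -0.002  0.001] pos [537.5 194.4 303.5] rot [ 3.141e+00 -2.000e-03 -3.141e+00]
```

Call:
send_rows:
  rows:
    - [[0.3,-38,2,0,0,0],[0.3,-38,5,0,0,0],[0.3,-38,5,0,0,0],[0.3,-38,5,0,0,0],[0.3,-38,5,0,0,0],[0.3,-38,5,0,0,0],[0.3,-38,5,0,0,0],[0.3,-38,5,0,0,0],[0.3,-38,5,0,0,0],[0.3,-38,5,0,0,0]]

```text
clock: 2.6
eef_pos: [535.1, -184.6, 253.7]
tool_rot: [3.14, -0.001, -3.141]
force: [0.6, 0.8, 0.1]
width: 85.4
gripper_force: 0.0
```

Run:
```python
from h import *
shot('wrist','w2'); im=cv2.imread('pics/w2.png');cv2.imwrite('pics/w2b.png',cv2.resize(im,(800,600),interpolation=cv2.INTER_CUBIC))
print(ctrl.read_state()['eef_pos'])
```

```text
[ 535.51564125 -183.46637101  253.88343254]
```

View pics/w2b.png

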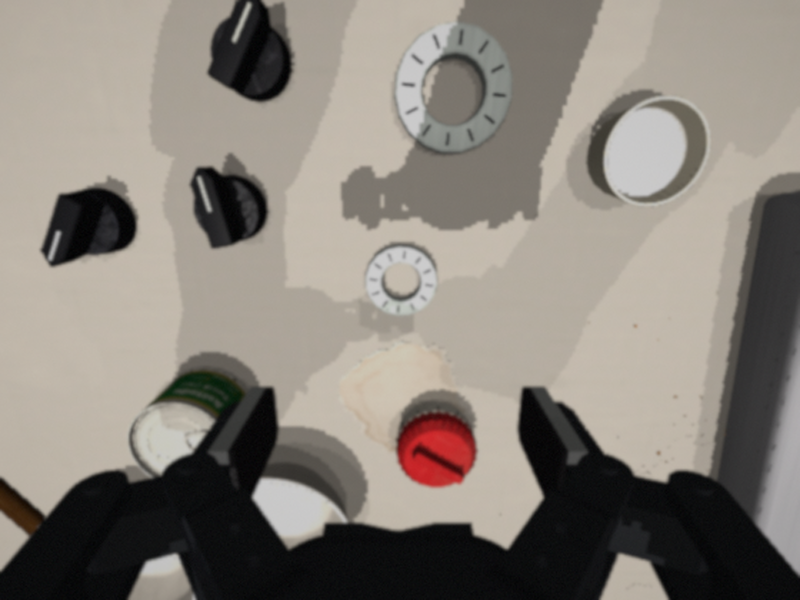

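The small ring is centred at (401,279), the timer is at (437,450), and the wanted knob is at the left, about (95,222).

Run:
```python
from h import *
f=lambda u,v,z: w('w2',(u+.5)*.7-.5,(v+.5)*.7-.5,z)
print(f(401,279,12),f(365,279,12),f(437,279,12),f(401,316,12),f(85,220,20),f(50,258,44))
r=f(401,279,12)
to(r[0],r[1],76,3.1416)
```

```text
[ 536.1 -182.9   12. ] [ 536.1 -210.4   12. ] [ 536.1 -155.4   12. ] [ 566.2 -182.8   12. ] [ 491.1 -407.    20. ] [ 513.4 -418.7   44. ]
rows [-0.06  0.02 17.79] [ 0.002 -0.     0.003] pos [ 535.5 -183.5  253.9] rot [ 3.14  -0.    -3.138]
```

Call:
send_rows:
  rows:
    - [[-0.15,0,5,0,0,0],[-0.15,0,10,0,0,0],[-0.15,0,14,0,0,0],[-0.15,0,16.5,0,0,0],[-0.15,0,17.7,0,0,0],[-0.15,0,17.8,0,0,0]]

```text
clock: 3.25
eef_pos: [536.7, -183.7, 75.0]
tool_rot: [3.14, -0.002, -3.138]
force: [0.2, -0.5, 0.3]
width: 85.0
gripper_force: 0.0
```

Call:
send_rows:
  rows:
    - [[0,0,0,0,0,0],[0,0,0,0,0,0],[0,0,0,0,0,0],[0,0,0,0,0,0],[0,0,0,0,0,0],[0,0,0,0,0,0],[0,0,0,0,0,0],[0,0,0,0,0,0]]
  grip: 255

```text
clock: 4.05
eef_pos: [538.0, -185.9, 78.7]
tool_rot: [-3.141, 0.003, -3.141]
force: [-1.5, 1.7, 12.6]
width: 51.7
gripper_force: 60.2
```

Call:
send_rows:
  rows:
    - [[0,0,-1,0,0,0],[0,0,-4,0,0,0],[0,0,-8,0,0,0],[0,0,-12,0,0,0],[0,0,-13,0,0,0],[0,0,-13,0,0,0]]

```text
clock: 4.65
eef_pos: [537.9, -186.6, 208.6]
tool_rot: [-3.14, 0.005, 3.141]
force: [0.2, 0.8, -1.1]
width: 51.2
gripper_force: 62.6
```

Run:
```python
from h import *
s=ctrl.read_state();print(s['eef_pos'],s['width'],s['gripper_force'],s['force'])
shot('wrist','w3'); im=cv2.imread('pics/w3.png')[210:420,140:420];cv2.imwrite('pics/w3b.png',cv2.resize(im,(800,600),interpolation=cv2.INTER_CUBIC))
```

```text
[ 537.86592431 -186.59312978  208.58198328] 51.15997010093774 62.618081253021955 [ 0.19504096  0.77149458 -1.05559309]
```

View pics/w3b.png

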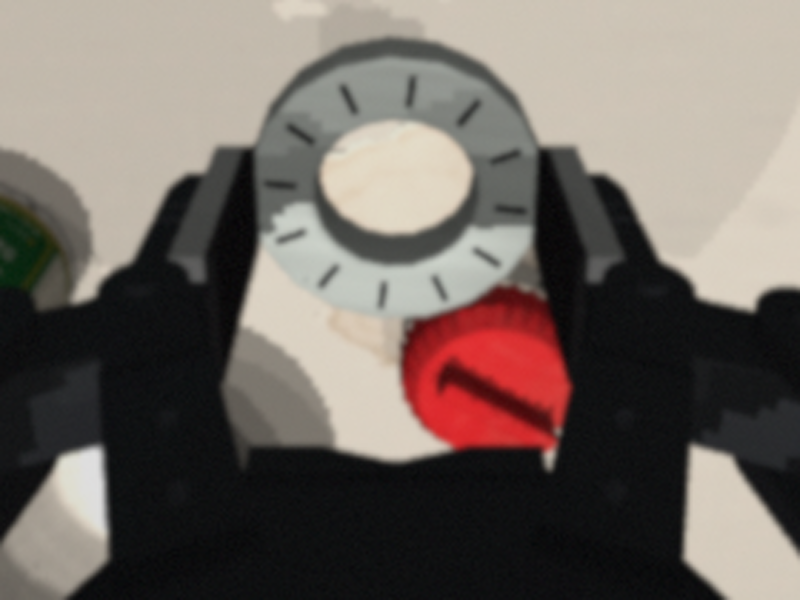

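The ring is held between the pads, centred at about (397,187) in the crop, possibly with a slight tilt. I'll fit its pose in the tool frame from its edge points.

Run:
```python
from h import *
from scipy.optimize import least_squares
im=ctrl.get_image('wrist');m=im['mount'];K=np.array([[im['fx'],0,im['cx']],[0,im['fy'],im['cy']],[0,0,1]])
iM=np.linalg.inv(m)
def proj(P):
    c=(iM[:3,:3]@P.T).T+iM[:3,3]; q=np.c_[c[:,0],-c[:,1],-c[:,2]]
    uv=cv2.projectPoints(q,np.zeros(3),np.zeros(3),K,im['D'])[0][:,0]
    return ((uv-[140,210])+.5)*800/280-.5
t=np.linspace(0,2*np.pi,361)
def model(p,full=0):
    Rm=R.from_euler('xyz',[p[3],p[4],0]).as_matrix();o=[]
    for r,z in((28,0),(15,0),(28,12)): # z along tool z, upper face 0
        q=proj((Rm@np.c_[r*np.cos(t),r*np.sin(t),0*t+z].T).T+p[:3]);o.append([q[:,0].min(),q[:,0].max(),q[:,1].min(),q[:,1].max()])
    o=np.array(o);return np.r_[o[0],o[1],o[2,2]]
obs=np.array([255,540,55,317,317,475,118,265,38.])
for fix in(0,1):
    g=lambda p: model(np.r_[p[:3],0,0] if fix else np.r_[p[:3],0,p[3]])-obs
    s=least_squares(g,[0,0,65]+([] if fix else [0]));print(s.x.round(3),s.fun.round(1))
```

```text
[-3.831 -0.861 74.943 -0.083] [-1.8  0.3 -0.3  2.3  2.9 -1.4  1.9 -3.5 -0.5]
[-2.756 -0.863 72.572] [-4.2  2.7  3.1 -1.6  1.6 -0.2  5.  -4.5 -2.6]
```

Call:
send_rows:
  rows:
    - [[2.55,38.8,0,0,0,0],[2.55,38.8,0,0,0,0],[2.55,38.8,0,0,0,0],[2.55,38.8,0,0,0,0],[2.55,38.8,0,0,0,0],[2.55,38.8,0,0,0,0],[2.55,38.8,0,0,0,0],[2.55,38.8,0,0,0,0],[2.55,38.8,0,0,0,0],[2.55,38.8,0,0,0,0]]

```text
clock: 5.75
eef_pos: [509.9, 202.6, 204.0]
tool_rot: [-3.14, -0.003, -3.139]
force: [-0.1, -0.9, -0.7]
width: 51.0
gripper_force: 62.7
```

Run:
```python
from h import *
s=ctrl.read_state();print(s['eef_pos'],s['tool_rot'],s['width'])
shot('wrist','w4'); im=cv2.imread('pics/w4.png')[210:315,210:350];cv2.imwrite('pics/w4b.png',cv2.resize(im,(800,600),interpolation=cv2.INTER_CUBIC))
to(512.5,201.9,200,3.1416)
```

```text
[509.90239761 202.64439547 204.01305573] [-3.1399465  -0.00343463 -3.13853046] 51.012076139878175
rows [-0.21  0.09  0.43] [-0.002 -0.003  0.   ] pos [510.4 201.  204.3] rot [-3.139e+00 -3.000e-03 -3.141e+00]
```

View pics/w4b.png

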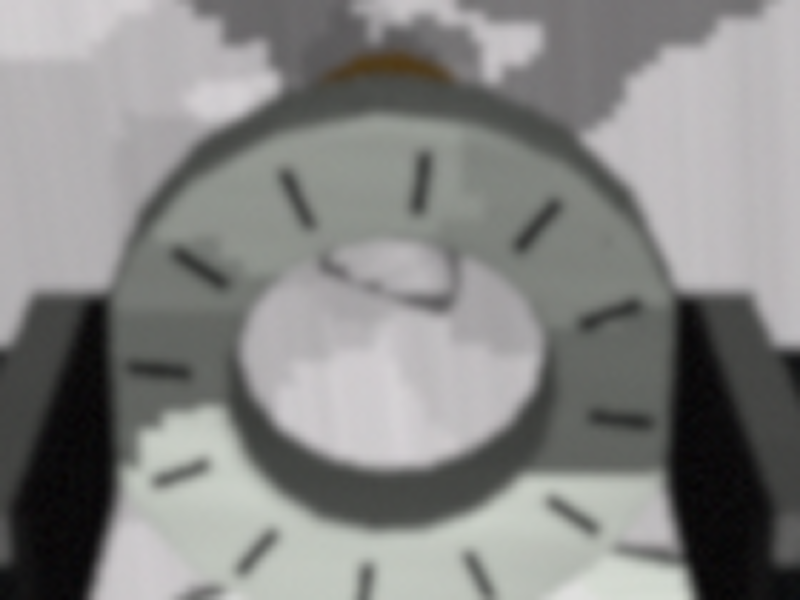

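The tip's flat edge is seen through the hole from (320,258) to (452,308). The ring's upper face spans u 112–677, with its top at 112 and the hole at 238–550 × 238–528. I'll solve for the relative offset in this one image.

Run:
```python
from h import *
from scipy.optimize import least_squares
im=ctrl.get_image('wrist');m=im['mount'];K=np.array([[im['fx'],0,im['cx']],[0,im['fy'],im['cy']],[0,0,1]])
iM=np.linalg.inv(m);S=800/140
def proj(P):
    c=(iM[:3,:3]@P.T).T+iM[:3,3]; q=np.c_[c[:,0],-c[:,1],-c[:,2]]
    uv=cv2.projectPoints(q,np.zeros(3),np.zeros(3),K,im['D'])[0][:,0]
    return ((uv-[210,210])+.5)*S-.5
t=np.linspace(0,2*np.pi,361)
def model(p):
    Rm=R.from_euler('xyz',[0,p[3],0]).as_matrix();o=[]
    for r,z in((28,0),(15,0),(28,12),(15,12)):
        q=proj((Rm@np.c_[r*np.cos(t),r*np.sin(t),0*t+z].T).T+p[:3]);o.append([q[:,0].min(),q[:,0].max(),q[:,1].min(),q[:,1].max()])
    o=np.array(o);return np.r_[o[0,:3],o[1],o[2,2],o[3,3]]
obs=np.array([112,677,112,236,552,238,528,82,468.])
for fix in(0,1):
    g=lambda p: model(np.r_[p[:3],0] if fix else p)-obs
    s=least_squares(g,[0,0,65]+([] if fix else [0]));print(s.x.round(3),s.fun.round(1))
# nominal TCP pose: mean reading
f=lambda u,v,z:w('w4',210+(u+.5)/S-.5,210+(v+.5)/S-.5,z)
E=np.load('pics/w4.npz')['E'];T=E@np.linalg.inv(m)
a,b=f(320,258,103),f(452,308,103);c=(a+b)/2;print(a,b,c,np.degrees(np.arctan2(*(b-a)[1::-1]))-90)
sp=np.r_[c[:2]-2*np.array([np.cos(.375),-np.sin(.375)]),103]
print('spindle world',sp,'tool',(np.linalg.inv(T)@np.r_[sp,1])[:3].round(1))
```

```text
[-4.584 -0.836 75.992 -0.112] [-2.7  2.2 -1.2  5.7 -5.2  3.1 -2.  -1.8  1.9]
[-3.48  -0.838 73.306] [ -8.    7.5   9.2   2.9  -2.5  12.   -4.6  -6.4 -12.4]
[512.7 193.3 103. ] [518.9 208.2 103. ] [515.8  200.75 103.  ] -22.592555236327144
spindle world [513.93898476 201.48254506 103.        ] tool [ -4.4  -1.  101. ]
```

Call:
send_rows:
  rows:
    - [[0.05,0,2.5,0,0,0],[0.05,0,3.6,0,0,0],[0.05,0,4.6,0,0,0],[0.05,0,5.2,0,0,0],[0.05,0,5.5,0,0,0],[0.05,0,5.7,0,0,0]]

```text
clock: 6.45
eef_pos: [510.3, 201.4, 149.3]
tool_rot: [-3.141, -0.001, 3.141]
force: [-5.0, -2.3, 12.2]
width: 51.3
gripper_force: 64.5
```

Call:
send_rows:
  rows:
    - [[0,0,0.2,0,0,0],[0,0,0.4,0,0,0],[0,0,0.4,0,0,0]]

```text
clock: 6.75
eef_pos: [512.8, 202.5, 145.8]
tool_rot: [3.14, 0.005, -3.142]
force: [3.6, 0.2, -0.4]
width: 51.3
gripper_force: 62.7
```

Call:
send_rows:
  rows:
    - [[0,0,0.2,0,0,0],[0,0,0.4,0,0,0],[0,0,0.4,0,0,0]]

```text
clock: 7.05
eef_pos: [512.8, 202.1, 141.3]
tool_rot: [3.141, 0.004, 3.141]
force: [5.8, -0.3, 2.6]
width: 51.5
gripper_force: 63.1
```

Now I'll open, rise and look.

Call:
send_rows:
  rows:
    - [[0,0,0,0,0,0],[0,0,0,0,0,0],[0,0,0,0,0,0],[0,0,0,0,0,0],[0,0,0,0,0,0],[0,0,0,0,0,0],[0,0,-3,0,0,0],[0,0,-8,0,0,0],[0,0,-11,0,0,0],[0,0,-11,0,0,0]]
  grip: 0

```text
clock: 8.05
eef_pos: [513.0, 202.8, 255.2]
tool_rot: [3.138, 0.008, 3.142]
force: [0.9, 0.6, -0.7]
width: 85.4
gripper_force: 0.0
```

Run:
```python
from h import *
s=ctrl.read_state();print(s['eef_pos'],s['tool_rot'],s['width'])
shot('wrist','w5'); im=cv2.imread('pics/w5.png')[160:265,210:350];cv2.imwrite('pics/w5b.png',cv2.resize(im,(800,600),interpolation=cv2.INTER_CUBIC))
to(493,-408,230,3.1416)
```

```text
[512.97627353 202.75155202 255.2487868 ] [3.13798554 0.00801073 3.14156407] 85.39864904218732
rows [  1.89 -61.04   2.17] [0.002 0.004 0.   ] pos [511.7 202.3 253. ] rot [ 3.14   0.004 -3.141]
```

View pics/w5b.png

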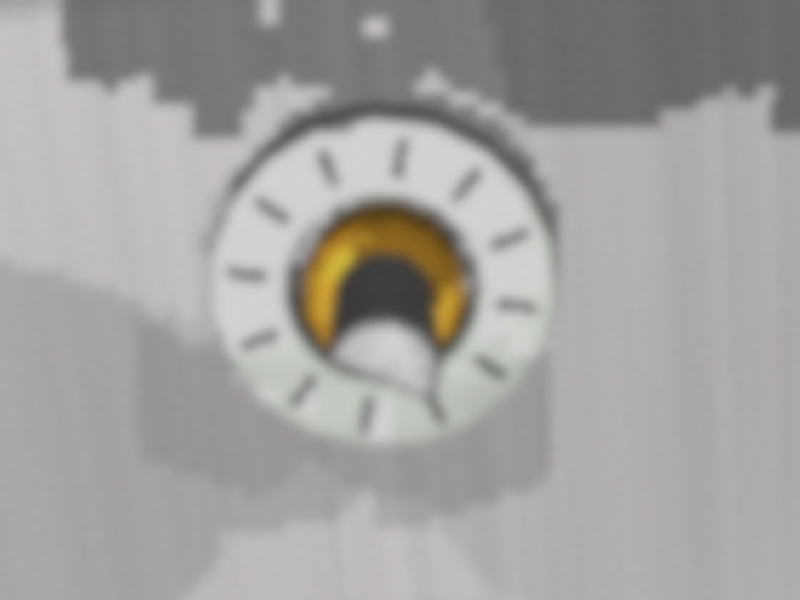

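The ring lies flat round the collar, with an even gap to the brass (303–470, ring 210–553). Now I'll go to the knob.

Call:
send_rows:
  rows:
    - [[1.9,-61,2.2,0,0,0.5],[1.9,-61,2.2,0,0,0.5],[1.9,-61,2.2,0,0,0.5],[1.9,-61,2.2,0,0,0.5],[1.9,-61,2.2,0,0,0.5],[1.9,-61,2.2,0,0,0.5],[1.9,-61,2.2,0,0,0.5],[1.9,-61,2.2,0,0,0.5],[1.9,-61,2.2,0,0,0.5],[1.9,-61,2.2,0,0,0.5]]

```text
clock: 9.1
eef_pos: [494.1, -299.0, 231.1]
tool_rot: [3.141, -0.003, 2.642]
force: [0.2, -0.1, -0.2]
width: 85.3
gripper_force: 0.0
```

Run:
```python
from h import *
S=800/140
f=lambda u,v,z:w('w5',210+(u+.5)/S-.5,160+(v+.5)/S-.5,z)
a,b=f(333,360,103),f(435,400,103);c=(a+b)/2;print(c,c[:2]-2*np.array([np.cos(.375),-np.sin(.375)]),np.degrees(np.arctan2(*(b-a)[1::-1]))-90)
print('collar L R',f(303,290,71),f(470,290,71),'ring',f(384,280,72))
to(493,-408,230,2.6416)
```

```text
[517.25 201.1  103.  ] [515.38898476 201.83254506] -22.958055488821117
collar L R [514.5 188.2  71. ] [514.5 214.6  71. ] ring [512.5 201.   72. ]
rows [-5.13 -9.62  0.09] [ 0.    -0.003  0.   ] pos [ 494.1 -299.   231.1] rot [ 3.141e+00 -3.000e-03  2.642e+00]
```

Call:
send_rows:
  rows:
    - [[-5.1,-9.6,0,0,0,0],[-5.1,-9.6,0,0,0,0],[-5.1,-9.6,0,0,0,0],[-5.1,-9.6,0,0,0,0]]

```text
clock: 9.5
eef_pos: [492.1, -408.2, 230.9]
tool_rot: [-3.141, -0.003, 2.637]
force: [0.8, 0.9, -0.8]
width: 85.5
gripper_force: 0.0
```

Run:
```python
from h import *
s=ctrl.read_state();print(s['eef_pos'],s['tool_rot'],s['width'])
shot('wrist','w6'); im=cv2.imread('pics/w6.png')[140:290,180:380];cv2.imwrite('pics/w6b.png',cv2.resize(im,(800,600),interpolation=cv2.INTER_CUBIC))
```

```text
[ 492.1235103  -408.23605915  230.91834138] [-3.14080063e+00 -2.77348704e-03  2.63748776e+00] 85.51555261391835
```

View pics/w6b.png

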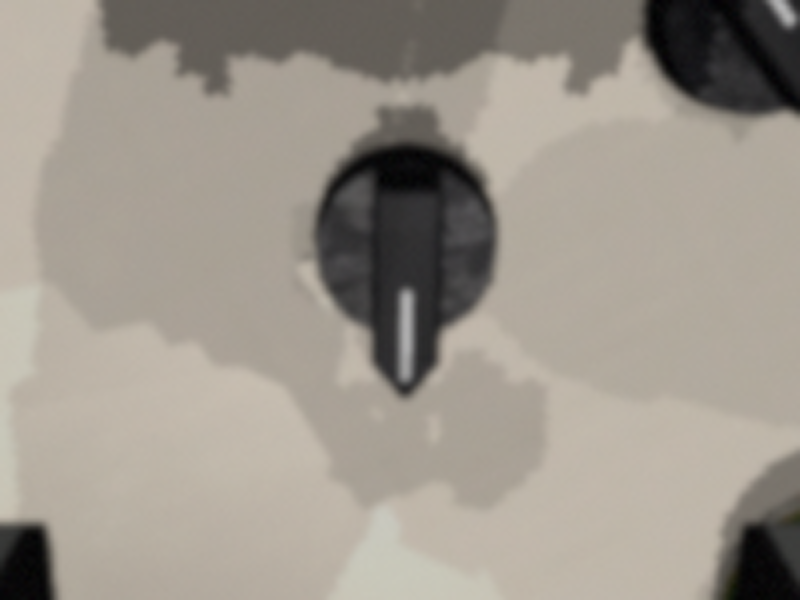

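The knob is centred at about (406,238), its bar upright in the picture with the nose tip at (405,397). The tool's yaw already matches the bar.

Run:
```python
from h import *
f=lambda u,v,z:w('w6',180+(u+.5)/4-.5,140+(v+.5)/4-.5,z)
a=f(406,190,44);b=f(405,395,40);l=f(317,240,20);r=f(496,240,20);print('rear',a,'nose',b,l,r)
d=(b-a)[:2];n=np.linalg.norm(d);yaw=np.arctan2(d[1],d[0]);print(n,yaw)
c1=a[:2]+22*d/n;c2=b[:2]-30*d/n;print(c1,c2,(l+r)/2)
c=(c1+c2)/2
to(c[0],c[1],112,yaw+np.pi)
```

```text
rear [ 474.6 -397.    44. ] nose [ 519.5 -421.7   40. ] [ 480.1 -424.8   20. ] [ 501.5 -386.1   20. ]
51.245487606227314 -0.5029287029341499
[ 493.87584352 -407.60386046] [ 493.21475884 -407.24019028] [ 490.8  -405.45   20.  ]
rows [-0.16 -0.15 11.9 ] [ 0.001 -0.003  0.002] pos [ 493.1 -405.6  231. ] rot [ 3.140e+00 -3.000e-03  2.641e+00]
```

Call:
send_rows:
  rows:
    - [[-0.1,0.15,5,0,0,0],[-0.1,0.15,9,0,0,0],[-0.1,0.15,11.5,0,0,0],[-0.1,0.15,12.4,0,0,0],[-0.1,0.15,12.4,0,0,0]]

```text
clock: 10.05
eef_pos: [495.7, -402.9, 107.6]
tool_rot: [3.14, -0.003, 2.644]
force: [-0.4, 0.4, 0.2]
width: 85.4
gripper_force: 0.0
```

Call:
send_rows:
  rows:
    - [[0,0,0,0,0,0],[0,0,0,0,0,0],[0,0,0,0,0,0],[0,0,0,0,0,0],[0,0,0,0,0,0],[0,0,0,0,0,0],[0,0,0,0,0,0],[0,0,0,0,0,0],[0,0,0,0,0,0],[0,0,0,0,0,0]]
  grip: 255

```text
clock: 11.05
eef_pos: [495.9, -405.9, 109.6]
tool_rot: [-3.141, 0.001, 2.642]
force: [-0.4, -0.3, 5.3]
width: 13.7
gripper_force: 59.4
```

Call:
send_rows:
  rows:
    - [[0,0,-2,0,0,0],[0,0,-6,0,0,0],[0,0,-10,0,0,0],[0,0,-13,0,0,0],[0,0,-13,0,0,0],[0,0,-13,0,0,0]]

```text
clock: 11.65
eef_pos: [495.5, -405.1, 239.0]
tool_rot: [3.141, 0.0, 2.642]
force: [-0.7, -0.0, -1.6]
width: 14.1
gripper_force: 58.7
```

Run:
```python
from h import *
P=np.mean([ctrl.read_state()['eef_pos'] for _ in range(5)],0);s=ctrl.read_state();print(P,s['tool_rot'],s['width'],s['force'])
im=shot('wrist','w7');g=cv2.cvtColor(im['pixels'],cv2.COLOR_RGB2GRAY)
print('cols at 281:',[(v,int(g[v,278:283].max()),int(g[v,281])) for v in range(200,400,4)])
ms=(g>120).astype(np.uint8)[:,272:290]; print([(v,int(ms[v].sum())) for v in range(215,360,3)])
print('rowwise u-profile v=300',g[300,240:320:3])
to(515,201.4,238,2.752)
```

```text
[ 495.53875065 -405.14366962  238.96131202] [3.14138958e+00 1.80561220e-04 2.64186948e+00] 14.05599926846977 [-0.71501082 -0.00545124 -1.59566093]
cols at 281: [(200, 195, 193), (204, 195, 194), (208, 138, 135), (212, 13, 11), (216, 12, 10), (220, 13, 11), (224, 9, 9), (228, 10, 10), (232, 11, 11), (236, 12, 8), (240, 15, 13), (244, 14, 11), (248, 14, 12), (252, 15, 13), (256, 14, 14), (260, 14, 14), (264, 15, 11), (268, 15, 14), (272, 14, 13), (276, 15, 15), (280, 69, 33), (284, 108, 53), (288, 195, 101), (292, 206, 107), (296, 204, 105), (300, 203, 106), (304, 202, 106), (308, 201, 104), (312, 198, 103), (316, 120, 64), (320, 177, 147), (324, 208, 208), (328, 208, 208), (332, 208, 207), (336, 208, 206), (340, 207, 207), (344, 207, 207), (348, 207, 206), (352, 207, 206), (356, 206, 205), (360, 206, 206), (364, 208, 208), (368, 206, 205), (372, 61, 52), (376, 16, 11), (380, 17, 13), (384, 17, 17), (388, 16, 14), (392, 17, 12), (396, 15, 14)]
[(215, 0), (218, 0), (221, 0), (224, 0), (227, 0), (230, 0), (233, 0), (236, 0), (239, 0), (242, 0), (245, 0), (248, 0), (251, 0), (254, 0), (257, 0), (260, 0), (263, 0), (266, 0), (269, 0), (272, 0), (275, 0), (278, 0), (281, 0), (284, 0), (287, 4), (290, 5), (293, 5), (296, 5), (299, 5), (302, 5), (305, 5), (308, 5), (311, 4), (314, 7), (317, 7), (320, 14), (323, 18), (326, 18), (329, 18), (332, 18), (335, 18), (338, 18), (341, 18), (344, 18), (347, 18), (350, 18), (353, 18), (356, 18), (359, 18)]
rowwise u-profile v=300 [ 16  16  16  16  18  67  55  18  17  33  36  35 128 200  50  35  32  23
  13  29  81  33  15  17  15  18  18]
rows [27.29 54.15  0.07] [ 0.001 -0.002 -0.11 ] pos [ 495.1 -404.7  237.8] rot [ 3.141e+00 -2.000e-03  2.642e+00]
```

Run:
```python
from h import *
d=np.array([np.cos(-.503),np.sin(-.503)]);c=np.array([493.5,-407.4])
for v in(288,382): 
    p=w('w6',180+406.5/4-.5,140+(v+.5)/4-.5,44);print('knob x',(p[:2]-c)@d)
E=np.load('pics/w7.npz')['E'];P=np.array([495.5,-405.1,239.0])
s=R.from_euler('xyz',[np.pi,0,2.642])
for zt in(63,66,70):
  for v in(286,315):
    p=w('w7',279,v,239-zt);print(zt,v,s.inv().apply(p-P).round(1))
```

```text
knob x 1.4282161147639196
knob x 24.70050761554488
63 286 [-2.7 -0.6 63. ]
63 315 [-20.5  -0.6  63. ]
66 286 [-4.5 -0.6 66. ]
66 315 [-22.9  -0.6  66. ]
70 286 [-7.1 -0.5 70. ]
70 315 [-25.9  -0.5  70. ]
```

Call:
send_rows:
  rows:
    - [[27.3,54.1,0,0,0,-0.11],[27.3,54.1,0,0,0,-0.11],[27.3,54.1,0,0,0,-0.11],[27.3,54.1,0,0,0,-0.11],[27.3,54.1,0,0,0,-0.11],[27.3,54.1,0,0,0,-0.11],[27.3,54.1,0,0,0,-0.11],[27.3,54.1,0,0,0,-0.11],[27.3,54.1,0,0,0,-0.11],[27.3,54.1,0,0,0,-0.11]]

```text
clock: 12.7
eef_pos: [510.6, 96.2, 237.2]
tool_rot: [-3.139, -0.003, 2.752]
force: [1.2, -0.7, -1.3]
width: 14.1
gripper_force: 58.8
```

Run:
```python
from h import *
to(515.3,201.5,225,2.752)
```

```text
rows [3.56 9.92 1.21] [-0.002 -0.003 -0.   ] pos [510.6  96.2 237.2] rot [-3.139e+00 -3.000e-03  2.752e+00]
```

Call:
send_rows:
  rows:
    - [[3.5,9.9,0,0,0,0],[3.5,9.9,0,0,0,0],[3.5,9.9,0,0,0,0],[3.5,9.9,1.2,0,0,0],[3.5,9.9,1.2,0,0,0],[3.5,9.9,1.2,0,0,0],[3.5,9.9,1.2,0,0,0]]

```text
clock: 13.4
eef_pos: [517.3, 197.3, 226.6]
tool_rot: [-3.14, -0.0, 2.749]
force: [-0.3, -0.9, -0.7]
width: 13.8
gripper_force: 58.9
```

Run:
```python
from h import *
for k in range(3): ctrl.get_image('scene');to(515.3,201.5,225,2.752)
```

```text
rows [0.34 0.27 0.19] [-0.     0.    -0.003] pos [517.4 197.7 226.9] rot [-3.141  0.     2.749]
rows [0.33 0.24 0.2 ] [-0.     0.    -0.002] pos [517.4 198.  227. ] rot [-3.142  0.     2.75 ]
rows [0.32 0.21 0.22] [ 0.     0.    -0.002] pos [517.4 198.3 227.2] rot [3.141 0.    2.75 ]
```

Run:
```python
from h import *
a=[];q=[]
for k in range(40):
    ctrl.get_image('scene');s=ctrl.read_state();a.append(s['eef_pos']);q.append(s['qpos'])
a=np.array(a);print(a[::5].round(1),a.mean(0),a.std(0),np.std(q,0).round(5),s['clock'])
```

```text
[[517.4 198.6 227.2]
 [517.1 199.2 227. ]
 [517.1 199.3 226.9]
 [517.1 199.2 226.9]
 [517.1 199.2 226.9]
 [517.1 199.2 226.9]
 [517.1 199.2 226.9]
 [517.1 199.2 226.9]] [517.12692652 199.2035808  226.92155881] [0.06059045 0.12223087 0.08673386] [2.2e-04 1.6e-04 4.0e-05 2.0e-05 2.0e-05 2.0e-05 3.0e-05] 15.55
```

Call:
send_rows:
  rows:
    - [[0.2,0.15,0.5,0,0,0],[0.2,0.15,1.0,0,0,0],[0.2,0.15,1.0,0,0,0],[0.2,0.15,1.0,0,0,0],[0.2,0.15,1.0,0,0,0],[0.2,0.15,1.0,0,0,0],[0.2,0.15,1.0,0,0,0],[0.2,0.15,1.0,0,0,0]]

```text
clock: 16.35
eef_pos: [515.9, 201.4, 217.0]
tool_rot: [3.141, 0.0, 2.752]
force: [-0.6, -0.4, -1.4]
width: 13.8
gripper_force: 58.9
```

Call:
send_rows:
  rows:
    - [[0,0,0.2,0,0,0],[0,0,0.4,0,0,0],[0,0,0.6,0,0,0],[0,0,0.6,0,0,0]]

```text
clock: 16.75
eef_pos: [515.6, 201.3, 210.5]
tool_rot: [-3.141, -0.001, 2.752]
force: [-0.4, 0.1, -0.7]
width: 13.9
gripper_force: 58.9
```

Call:
send_rows:
  rows:
    - [[0,0,0.15,0,0,0],[0,0,0.3,0,0,0],[0,0,0.4,0,0,0],[0,0,0.4,0,0,0]]

```text
clock: 17.15
eef_pos: [516.2, 201.4, 206.8]
tool_rot: [3.141, 0.001, 2.752]
force: [0.7, -0.1, -1.3]
width: 14.0
gripper_force: 58.8
```

Still free, so it is entering. I'll continue.

Call:
send_rows:
  rows:
    - [[0,0,0.2,0,0,0],[0,0,0.4,0,0,0],[0,0,0.6,0,0,0],[0,0,0.6,0,0,0]]

```text
clock: 17.55
eef_pos: [516.1, 201.4, 200.7]
tool_rot: [3.141, 0.0, 2.752]
force: [2.3, -0.5, -1.4]
width: 13.9
gripper_force: 58.7
```

Call:
send_rows:
  rows:
    - [[0,0,0.2,0,0,0],[0,0,0.4,0,0,0],[0,0,0.6,0,0,0],[0,0,0.6,0,0,0],[0,0,0.6,0,0,0]]

```text
clock: 18.05
eef_pos: [516.1, 201.3, 194.7]
tool_rot: [3.141, 0.0, 2.752]
force: [3.5, -0.3, -2.7]
width: 13.6
gripper_force: 58.6
```

Call:
send_rows:
  rows:
    - [[0,0,0.2,0,0,0],[0,0,0.4,0,0,0],[0,0,0.4,0,0,0],[0,0,0.4,0,0,0]]

```text
clock: 18.45
eef_pos: [516.1, 201.3, 191.2]
tool_rot: [3.141, 0.001, 2.752]
force: [1.9, -0.8, 4.4]
width: 13.7
gripper_force: 59.5
```

Call:
send_rows:
  rows:
    - [[0,0,0.2,0,0,0],[0,0,0.4,0,0,0],[0,0,0.4,0,0,0],[0,0,0.4,0,0,0],[0,0,0.4,0,0,0]]

```text
clock: 18.95
eef_pos: [516.1, 201.3, 187.5]
tool_rot: [3.141, 0.001, 2.752]
force: [1.4, -2.2, 7.9]
width: 13.7
gripper_force: 59.9
```

Call:
send_rows:
  rows:
    - [[0,0,0.2,0,0,0],[0,0,0.3,0,0,0],[0,0,0.3,0,0,0],[0,0,0.3,0,0,0],[0,0,0.3,0,0,0]]

```text
clock: 19.45
eef_pos: [516.4, 201.3, 186.2]
tool_rot: [3.14, 0.001, 2.751]
force: [-1.0, -2.7, 21.7]
width: 13.5
gripper_force: 61.5
```

Call:
send_rows:
  rows:
    - [[0,0,0,0,0,0],[0,0,0,0,0,0],[0,0,0,0,0,0],[0,0,0,0,0,0],[0,0,0,0,0,0]]

```text
clock: 19.95
eef_pos: [516.4, 201.3, 186.2]
tool_rot: [3.14, 0.001, 2.751]
force: [-1.4, -1.9, 21.1]
width: 13.6
gripper_force: 61.5
```

```bash
python3 -c "
from cell import ctrl
print(ctrl.finish_job())"
```

```text
the job is handed in; nothing more can be done
None
```

I handed the job in at about 20 s: the ring lies flat round the collar, and the knob is on the spindle and held pressed at its stop (about 21 N on the tool, still gripped). The hand-in gave no verdict, and I judged the knob's final seating from height and force, not from a picture.

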